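# Unclamp the fired tiles and box them

## Task

Take the lid off the square ware box and lay it on the rubber mat. Free every clay tile from the carving holders - each is held under a spring-loaded finger, so lift the finger by its knob and swing it aside before taking the tile out, never forcing the tile - and set the tiles down gently, not dropped, lying flat in the box (stack them face up). When all are in, put the lid back fully seated on the box; do not knock over or push away the bowl, the owl or the jar.

Things in the scene. Friction and masses are not known exactly. Their poses are not given: they have to be found in the camera images.
- holder1: Fixed wooden holder for one tile. Origin on the bench under the tile's middle, x along the tile towards the post. Rail 130 x 34 mm, 18 mm high (narrower than the tile: grippers pass beside it), 68 mm wide only at x = -33 and +33 mm, where 8 mm pins flank the tile (1.5 to 3 mm play; it lifts straight up). The finger's steel post, 11 mm thick, 84 mm high, is at x = +52 mm.
- lift1 (a joint): Height of holder 1's hold-down finger above its lowest position, m, 0 to 0.026; about 0.0015 when pressing on a tile. A spring pulls it down with 5 to 7 N. Raise it at least 8 mm (15 is comfortable) so that its tip clears the tile's raised border before swinging.
- finger1 (a joint): Swing of holder 1's finger round its post, rad, -1.75 to 1.75, anticlockwise from above; 0 (about the start) = over the tile. Turns freely either way, stays where left. Its 10 mm tip, under the knob, sits inside the tile's border, 24 mm above the bench at lift 0. Beyond 1.2 rad either way it clears the tile and can be let down; 1.5 leaves room for a gripper.
- knob1 (a point): Middle of finger 1's upright black knob: a cylinder 18 mm thick, 25 mm tall, standing on the end of the finger's flat steel arm (12 mm wide, 7 mm thick), 45 mm from the post's axis. 60 mm above the bench at lift 0. Pinch it, lift it and swing it round the post.
- tile1: Fired-clay tile, clamped in holder 1 at the start if present (two or three are). 80 mm (x) x 46 mm (y), 12 mm thick: a 7 mm floor with a 5 mm raised border, 8 mm wide, on its upper face. 100 g. Origin in the middle of its underside, 18 mm above the bench in the holder.
- holder2: Fixed wooden holder for one tile. Origin on the bench under the tile's middle, x along the tile towards the post. Rail 130 x 34 mm, 18 mm high (narrower than the tile: grippers pass beside it), 68 mm wide only at x = -33 and +33 mm, where 8 mm pins flank the tile (1.5 to 3 mm play; it lifts straight up). The finger's steel post, 11 mm thick, 84 mm high, is at x = +52 mm.
- lift2 (a joint): Height of holder 2's hold-down finger above its lowest position, m, 0 to 0.026; about 0.0015 when pressing on a tile. A spring pulls it down with 5 to 7 N. Raise it at least 8 mm (15 is comfortable) so that its tip clears the tile's raised border before swinging.
- finger2 (a joint): Swing of holder 2's finger round its post, rad, -1.75 to 1.75, anticlockwise from above; 0 (about the start) = over the tile. Turns freely either way, stays where left. Its 10 mm tip, under the knob, sits inside the tile's border, 24 mm above the bench at lift 0. Beyond 1.2 rad either way it clears the tile and can be let down; 1.5 leaves room for a gripper.
- knob2 (a point): Middle of finger 2's upright black knob: a cylinder 18 mm thick, 25 mm tall, standing on the end of the finger's flat steel arm (12 mm wide, 7 mm thick), 45 mm from the post's axis. 60 mm above the bench at lift 0. Pinch it, lift it and swing it round the post.
- tile2: Fired-clay tile, clamped in holder 2 at the start if present (two or three are). 80 mm (x) x 46 mm (y), 12 mm thick: a 7 mm floor with a 5 mm raised border, 8 mm wide, on its upper face. 100 g. Origin in the middle of its underside, 18 mm above the bench in the holder.
- holder3: Fixed wooden holder for one tile. Origin on the bench under the tile's middle, x along the tile towards the post. Rail 130 x 34 mm, 18 mm high (narrower than the tile: grippers pass beside it), 68 mm wide only at x = -33 and +33 mm, where 8 mm pins flank the tile (1.5 to 3 mm play; it lifts straight up). The finger's steel post, 11 mm thick, 84 mm high, is at x = +52 mm.
- lift3 (a joint): Height of holder 3's hold-down finger above its lowest position, m, 0 to 0.026; about 0.0015 when pressing on a tile. A spring pulls it down with 5 to 7 N. Raise it at least 8 mm (15 is comfortable) so that its tip clears the tile's raised border before swinging.
- finger3 (a joint): Swing of holder 3's finger round its post, rad, -1.75 to 1.75, anticlockwise from above; 0 (about the start) = over the tile. Turns freely either way, stays where left. Its 10 mm tip, under the knob, sits inside the tile's border, 24 mm above the bench at lift 0. Beyond 1.2 rad either way it clears the tile and can be let down; 1.5 leaves room for a gripper.
- knob3 (a point): Middle of finger 3's upright black knob: a cylinder 18 mm thick, 25 mm tall, standing on the end of the finger's flat steel arm (12 mm wide, 7 mm thick), 45 mm from the post's axis. 60 mm above the bench at lift 0. Pinch it, lift it and swing it round the post.
- tile3: Fired-clay tile, clamped in holder 3 at the start if present (two or three are). 80 mm (x) x 46 mm (y), 12 mm thick: a 7 mm floor with a 5 mm raised border, 8 mm wide, on its upper face. 100 g. Origin in the middle of its underside, 18 mm above the bench in the holder.
- box: Square plywood ware box, fixed to the bench, 144 x 144 mm outside, 134 x 134 mm inside, 50 mm high, floor 5 mm thick. Origin under its centre on the bench. Three tiles in one flat stack fit under the lid (room up to 44 mm above the bench): origins 5, 17 and 29 mm up.
- lid: Loose plywood lid, 150 x 150 mm, 200 g, on the box at the start. Origin at its centre, at the underside of a 126 mm square of 6 mm deep cleats that drops inside the box with 4 mm play. Plate 6 to 12 mm above the origin; bar handle on it 14 mm wide (x), 60 mm long (y), top at 36 mm. Seated: origin 44 mm above the box's, sides parallel to the box's (any quarter turn).
- mat: Black rubber mat, 180 x 180 mm, 3 mm thick, fixed on the bench: the place to lay the lid. Origin at the centre of its underside.
- bowl: Bystander: fired-clay bowl, 100 mm across, 45 mm high.
- owl: Bystander: small clay owl, 60 mm across, 80 mm high.
- jar: Bystander: jar with a white cap, 60 mm across, 85 mm high.

How it is judged:
By the outcome, as a careful person would: the job done as asked, in the order asked, and still so for the second after the job is handed in, with the robot touching nothing.
Of tile1, tile2, tile3 only 2 to 3 are there at a start; the rules pass over those that are not, and their reading is None.
At some moment in a run one of lid may be knocked a few centimetres aside while the robot is not near it.
It also fails if it takes over 210 s, if anything falls off the work surface, if the arm or the gripper's body presses on something with over 40 N, if the wrist force passes 120 N, or if a joint passes its speed limit or range.

## Robot

A 6-joint arm with a two-finger parallel gripper is mounted at the origin on the work surface. World frame = base frame: x ahead of the robot, y to its left, z up, the work surface at z = 0. Lengths are in m, angles in rad, forces in N, time in s.
With the tool pointing down it reaches from about 0.35 to 0.975 m from the base axis. Payload 4.9 kg.
Tool frame: the origin (TCP) lies midway between the tips of the shut fingers; the grasp point (between the pads) lies ctrl.grip_depth behind it (ctrl.grip_depth is the distance from the TCP to the grasp point, in m); y points along the fingers, z is the direction in which the jaws open and shut, and the axes are right-handed (so a half turn about y gives the same grasp; the last joint's range is limited). The gripper opens to 85 mm and grips with 20 to 120 N. Pads are 22 mm wide; open, the fingers measure 114 mm over their backs; the gripper's body (76 mm by 85 mm) begins 54 mm behind the grasp point. The pads swing forward as they close: fully open they stand 13 mm farther back than shut.
Start: joints at [-1.309, 0.053, 1.613, -0, 1.476, -0.119], TCP at [0.232, -0.58, 0.231] pointing down, gripper open.
Joint ranges: [-3.01, 3.01], [-1.01, 2.22], [0.06, 2.58], [-1.02, 4.17], [0.09, 2.62], [-3.14, 3.14]. Speed limits (rad/s): [2.57, 2.57, 3.14, 3.14, 3.14, 3.14].

## Interface

Orientations are given as a rotation vector (axis times angle).
In Python, from station import ctrl gives the robot as it stands.
- The arm moves only by the tool jog_arm, never from a script. Its argument "moves" is a list of rows, each a list of 6 numbers: the shift along the tool's x, y, z in mm, then the turn, a rotation vector about the tool's x, y, z in rad. In form: [[x, y, z, wx, wy, wz], ...]. A call has 1 to 12 rows; each row shifts and turns the commanded pose from where the row before left it, along the tool's axes as they then stand; what a row does not reach is not made up. A row lasts 1/10 s, in which the tool goes at most 50 mm and 8.59 degrees, less where a joint would pass 70% of its speed; a pose out of reach is approached as far as the arm can. A call is refused whole if a number of a shift passes 50 or a number of a turn 0.15, either way. A call with a gripper value outside its range is refused whole. "grip" is the finger opening in mm, from 0 to 85.4, set as the call begins (left out, the last holds). The fingers move at their own pace and stop on an object; "grip_force" is the grip in N (left out, the last holds). Time passes only in rows, so rows that do not move let the fingers close. It gives the time, the measured TCP pose, the force and the opening at its end, in the units of the state.
- ctrl.get_obs(): the state, without advancing time (a new reading comes with each control period).
- ctrl.get_image(name): name is "scene" or "top" or "wrist"; returns the picture (420x560x3 uint8, red, green, blue); there is no depth.
- ctrl.camera_params(name): a dict with "fx", "fy", "cx", "cy" (pixels), "pose" (4x4, takes a point from camera to world coordinates); the wrist camera has in their place "T_tool_cam" (4x4, takes a point from camera to tool coordinates, whose origin is the TCP and whose axes are the tool frame's). Camera axes: x right, y up, looking along -z (the intrinsics and any distortion apply to the point x, -y, -z); pixel columns grow to the right and rows downward; lengths in m; the calibration is good to about 2 mm. A picture is of the moment at which its call begins: read the wrist's pose just before it. camera_params takes no time and is no camera call.
- ctrl.finish_job(): hands the job in, once; it reports no verdict.
The state is a dict: "t": time; "q": joint angles; "dq": joint speeds; "effort": joint torques, N m; "tool_pos": TCP position; "tool_rot": TCP orientation; "contact_force": force on the tool from outside, world axes, zero at the start; "wrist_torque": the same for the moment, N m; "opening": finger opening in m.
Only numpy, scipy, OpenCV 4.12 (cv2) and the standard library are available. Lean on these libraries where they do the work, as an engineer would, in place of code of your own. Each camera call takes 0.05 s, during which the arm holds its last target. There are 200 camera calls.

## Working session

There is one attempt and no reset: what is moved stays moved. The work goes in short steps, Python scripts to look and compute and a tool call to move; the robot and the scene stay as the last step left them, time stands still between calls to the robot, and variables do not carry over. Pictures are saved under pics/ and viewed, about 12 in all and at most 16, crops included, and the job is handed in when it is done.

Besides the shell and the picture viewer there is one more tool, called after "Request:" in YAML: its name, and indented under it one key for each argument. jog_arm: Moves the arm, as the interface text tells. Its arguments: {"type":"object","properties":{"moves":{"type":"array","items":{"type":"array","items":{"type":"number"}}},"grip":{"type":"number"},"grip_force":{"type":"number"}},"required":["moves"]}

```bash
ls; mkdir -p pics
python3 - <<'E'
from station import ctrl
import cv2,numpy as np
o=ctrl.get_obs();print({k:np.round(v,3) for k,v in o.items()},ctrl.grip_depth)
for n in("top","scene"):
    im=ctrl.get_image(n);cv2.imwrite(f"pics/{n}0.png",im[:,:,::-1])
for n in("top","scene","wrist"):
    p=ctrl.camera_params(n);print(n,{k:np.round(v,3).tolist() for k,v in p.items()})
E
```

```text
pics
{'t': np.float64(0.0), 'q': array([-1.309,  0.053,  1.614, -0.   ,  1.476, -0.119]), 'dq': array([ 0.   ,  0.   ,  0.   ,  0.001, -0.001, -0.002]), 'effort': array([-1.0000e-03, -3.9369e+01, -3.7018e+01, -0.0000e+00,  7.0000e-03,
        0.0000e+00]), 'tool_pos': array([ 0.232, -0.58 ,  0.23 ]), 'tool_rot': array([-0.388,  2.015, -2.011]), 'contact_force': array([-0.262,  0.187,  0.293]), 'wrist_torque': array([ 0.015, -0.012, -0.038]), 'opening': np.float64(0.085)} 0.0187
top {'fx': 440.004, 'fy': 440.004, 'cx': 272.766, 'cy': 209.655, 'pose': [[-0.016, 0.996, -0.087, 0.481], [-1.0, -0.017, -0.008, -0.012], [-0.009, 0.087, 0.996, 1.388], [0.0, 0.0, 0.0, 1.0]]}
scene {'fx': 479.405, 'fy': 479.405, 'cx': 279.905, 'cy': 218.413, 'pose': [[-0.687, -0.41, 0.599, 1.328], [0.726, -0.403, 0.557, 0.65], [0.013, 0.818, 0.575, 0.763], [0.0, 0.0, 0.0, 1.0]]}
wrist {'fx': 322.966, 'fy': 322.966, 'cx': 276.8, 'cy': 202.929, 'T_tool_cam': [[0.001, -0.948, -0.319, -0.082], [0.001, 0.319, -0.948, -0.142], [1.0, 0.0, 0.002, -0.001], [0.0, 0.0, 0.0, 1.0]]}
```

View pics/top0.png

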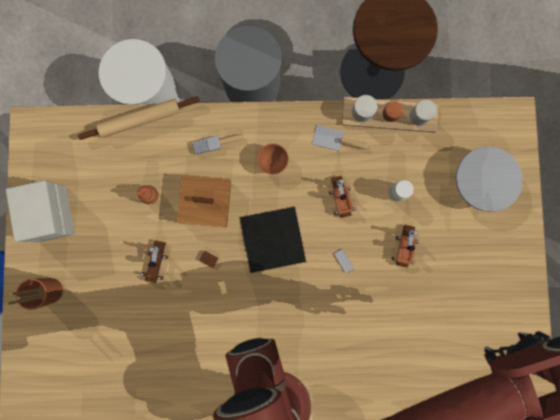

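View pics/scene0.png

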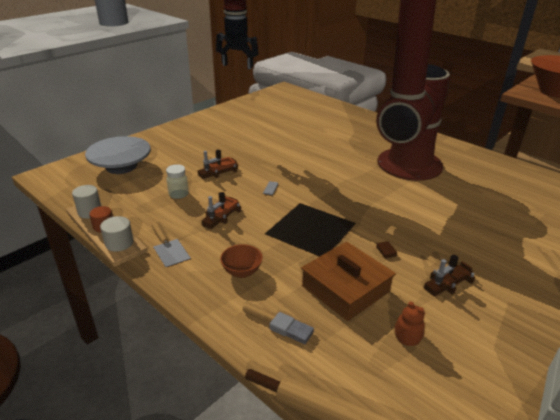

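The top view shows the lidded box at (204,201), the mat at (273,239), and holders at (155,260), (341,196) and (406,245). The owl is at (148,194), the bowl at (272,158) and the jar at (403,190).

```bash
cat > h.py <<'E'
from station import ctrl
import cv2,numpy as np
from scipy.spatial.transform import Rotation as R
def ray(n,px,z,pose=None):
    p=ctrl.camera_params(n)
    T=p["pose"] if pose is None else pose
    T=np.array(T)
    d=T[:3,:3]@np.array([(px[0]-p["cx"])/p["fx"],-(px[1]-p["cy"])/p["fy"],-1])
    o=T[:3,3]
    return o+d*(z-o[2])/d[2]
def wpose():
    o=ctrl.get_obs();T=np.eye(4);T[:3,:3]=R.from_rotvec(o["tool_rot"]).as_matrix();T[:3,3]=o["tool_pos"]
    return T@np.array(ctrl.camera_params("wrist")["T_tool_cam"]),T
def wrist(name):
    Tc,T=wpose();im=ctrl.get_image("wrist");cv2.imwrite(f"pics/{name}.png",im[:,:,::-1]);np.save(f"pics/{name}.npy",Tc);return im,Tc,T
def go(pos,yaw,T=None):
    """shift in tool axes (mm) and turn about tool y, so that TCP at pos, tool down, jaw axis (tool z) at world angle yaw mod pi"""
    if T is None:T=wpose()[1]
    Rm=T[:3,:3]
    Y=np.array([0,0,-1.]);best=None
    for k in(-1,0,1,2):
        a=yaw+k*np.pi;Z=np.array([np.cos(a),np.sin(a),0]);X=np.cross(Y,Z)
        rv=R.from_matrix(Rm.T@np.stack([X,Y,Z],1)).as_rotvec()
        if best is None or np.linalg.norm(rv)<np.linalg.norm(best):best=rv
    return np.round(Rm.T@(np.array(pos)-T[:3,3])*1000,1),np.round(best,3)
E
python3 - <<'E'
from h import *
T=wpose()[1];print(np.round(T,3))
im=cv2.imread("pics/top0.png")
# box
hsv=cv2.cvtColor(im,cv2.COLOR_BGR2HSV)
c=[cv2.resize(im[y-40:y+40,x-40:x+40],(400,300)[:1]*2,interpolation=cv2.INTER_CUBIC)[50:350] for x,y in((155,260),(341,196),(406,245),(204,201))]
cv2.imwrite("pics/m.png",np.vstack([np.hstack(c[:2]),np.hstack(c[2:])]))
g=im.max(2);m=((g<40)*255).astype(np.uint8)
m[:200]=0;m[280:]=0;m[:,:235]=0;m[:,310:]=0
cs=cv2.findContours(m,0,2)[0];k=max(cs,key=cv2.contourArea);r=cv2.minAreaRect(k);print("mat",r)
print([np.round(ray("top",p,.003),3) for p in cv2.boxPoints(r)],ray("top",r[0],.003))
for n,p,z in(("owl",(148,194),.07),("bowl",(272,158),.04),("jar",(403,190),.085),("h1",(155,260),.03),("h2",(341,196),.03),("h3",(406,245),.03),("lid",(204,201),.056)):print(n,np.round(ray("top",p,z),3))
E
```

```text
[[-0.928 -0.     0.372  0.232]
 [-0.372  0.002 -0.928 -0.58 ]
 [-0.    -1.    -0.002  0.23 ]
 [ 0.     0.     0.     1.   ]]
mat ((272.0961608886719, 239.4807891845703), (54.71640396118164, 54.520286560058594), 78.69007110595703)
[array([0.577, 0.102, 0.003]), array([ 0.608, -0.067,  0.003]), array([ 0.439, -0.097,  0.003]), array([0.409, 0.071, 0.003])] [0.50776521 0.00216027 0.003     ]
owl [0.65  0.374 0.07 ]
bowl [ 0.76  -0.002  0.04 ]
jar [ 0.647 -0.391  0.085]
h1 [0.45  0.363 0.03 ]
h2 [ 0.638 -0.214  0.03 ]
h3 [ 0.484 -0.409  0.03 ]
lid [0.627 0.207 0.056]
```

View pics/m.png

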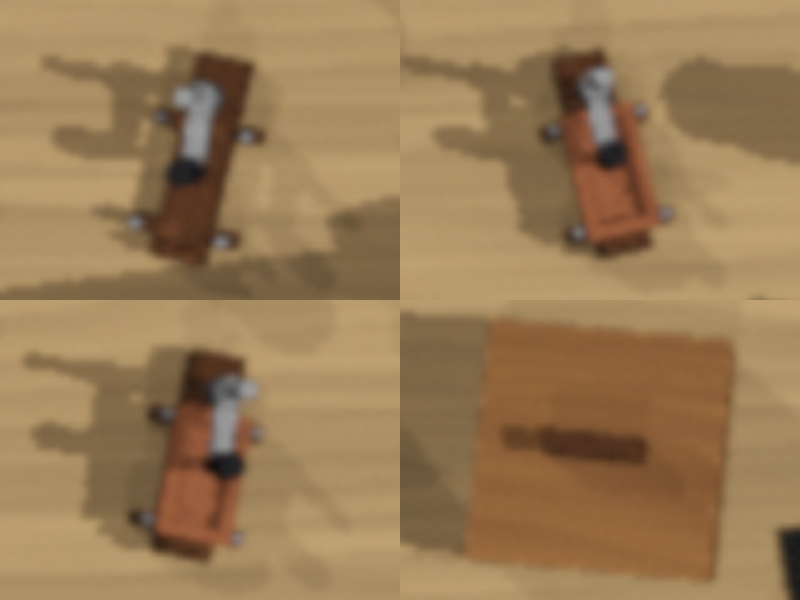

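Holders 2 and 3, the two on the right, carry tiles with their knobs over them. Holder 1, on the left, is empty. The lid's handle runs nearly along image x.

Run:
```python
from h import *
c=[(182,174.6),(230.6,179.4),(227,227),(177.2,222.2)]
w=np.array([ray("top",p,.056) for p in c]);print(np.round(w,3),w.mean(0))
for i in range(4):
    d=w[(i+1)%4]-w[i];print(np.linalg.norm(d),np.arctan2(d[1],d[0])%(np.pi/2))
print(go((.627,.207,.24),-.1))
```

```text
[[0.71  0.275 0.056]
 [0.692 0.126 0.056]
 [0.547 0.138 0.056]
 [0.564 0.289 0.056]] [0.62817344 0.20668113 0.056     ]
0.15000421981447343 1.4537016134156668
0.14600179297966942 1.4877902548441253
0.15222853253202243 1.4579716966351621
0.14659285305170233 1.4724834015188393
(array([-659. ,   -8.6, -583.6]), array([ 2.00e-03, -1.09e+00, -1.00e-03]))
```

Request:
jog_arm:
  moves:
    - [-33,0,-29,0,0,0]
    - [-33,0,-29,0,0,0]
    - [-33,0,-29,0,0,0]
    - [-33,0,-29,0,0,0]
    - [-33,0,-29,0,0,0]
    - [-33,0,-29,0,0,0]
    - [-33,0,-29,0,0,0]
    - [-33,0,-29,0,0,0]
    - [-33,0,-29,0,0,0]
    - [-33,0,-29,0,0,0]

```text
t: 1.1
tool_pos: [0.4311, -0.1865, 0.231]
tool_rot: [-0.388, 2.013, -2.013]
contact_force: [0.9, -0.5, -0.3]
opening: 0.0852
```

Request:
jog_arm:
  moves:
    - [-33,0,-29,0,0,0]
    - [-33,0,-29,0,0,0]
    - [-33,0,-29,0,0,0]
    - [-33,0,-29,0,0,0]
    - [-33,0,-29,0,0,0]
    - [-33,0,-29,0,0,0]
    - [-33,0,-29,0,0,0]
    - [-33,0,-29,0,0,0]
    - [-33,0,-29,0,0,0]
    - [-33,0,-29,0,0,0]

```text
t: 2.1
tool_pos: [0.6297, 0.2053, 0.2306]
tool_rot: [-0.389, 2.013, -2.013]
contact_force: [1.1, -0.6, -0.1]
opening: 0.0852
```

Request:
jog_arm:
  moves:
    - [0,0,0,0,-0.11,0]
    - [0,0,0,0,-0.11,0]
    - [0,0,0,0,-0.11,0]
    - [0,0,0,0,-0.11,0]
    - [0,0,0,0,-0.11,0]
    - [0,0,0,0,-0.11,0]
    - [0,0,0,0,-0.11,0]
    - [0,0,0,0,-0.11,0]
    - [0,0,0,0,-0.11,0]
    - [0,0,0,0,-0.1,0]
    - [0,0,0,0,0,0]

```text
t: 3.2
tool_pos: [0.6291, 0.2035, 0.2306]
tool_rot: [-1.161, 1.283, -1.282]
contact_force: [-0.5, 0.6, -0.2]
opening: 0.0853
```

Run:
```python
from h import *
im,Tc,T=wrist("w1")
print(np.round(T,3))
im2=ctrl.get_image("top");cv2.imwrite("pics/top1.png",im2[:,:,::-1])
```

```text
[[-0.1   -0.001  0.995  0.629]
 [-0.995 -0.    -0.1    0.203]
 [ 0.    -1.    -0.001  0.231]
 [ 0.     0.     0.     1.   ]]
```

View pics/w1.png

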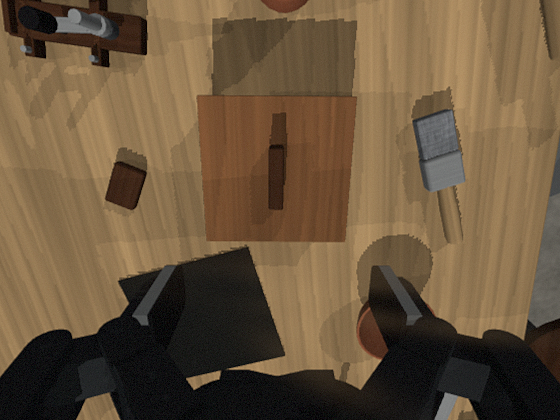

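The lid fills (197,96) to (356,97) to (344,241) to (207,241). Its handle top runs about (269,145) to (285,208).

Run:
```python
from h import *
Tc=np.load("pics/w1.npy")
w=np.array([ray("wrist",p,.056,Tc) for p in((197,96),(356,97),(344,241),(207,241))]);print(np.round(w,3),w.mean(0))
for i in range(4):
    d=w[(i+1)%4]-w[i];print(np.linalg.norm(d),np.arctan2(d[1],d[0])%(np.pi/2))
w=np.array([ray("wrist",p,.080,Tc) for p in((269,145),(285,145),(284,208),(268,210))]);print(np.round(w,3),w.mean(0))
print(go((*w.mean(0)[:2],.06),-.1))
```

```text
[[0.563 0.292 0.056]
 [0.71  0.276 0.056]
 [0.694 0.13  0.056]
 [0.547 0.145 0.056]] [0.6281974 0.2109366 0.056    ]
0.14791173502783042 1.4640663540631587
0.14713607102185733 1.4603721511557586
0.14737473155718975 1.470893860536231
0.148141261179109 1.464045354629202
[[0.625 0.244 0.08 ]
 [0.64  0.242 0.08 ]
 [0.633 0.183 0.08 ]
 [0.618 0.182 0.08 ]] [0.62898134 0.21274292 0.08      ]
(array([ -9.2, 170.8,  -1. ]), array([ 0.001, -0.002,  0.   ]))
```

Request:
jog_arm:
  moves:
    - [-8,40,-1,0,0,0]
    - [0,40,0,0,0,0]
    - [0,40,0,0,0,0]
    - [0,30,0,0,0,0]
    - [0,15,0,0,0,0]
    - [0,7,0,0,0,0]
    - [0,0,0,0,0,0]

```text
t: 4.0
tool_pos: [0.6294, 0.2116, 0.0593]
tool_rot: [-1.16, 1.283, -1.283]
contact_force: [-0.5, 0.2, 0.6]
opening: 0.0853
```

Request:
jog_arm:
  moves:
    - [0,0,0,0,0,0]
    - [0,0,0,0,0,0]
    - [0,0,0,0,0,0]
    - [0,0,0,0,0,0]
    - [0,0,0,0,0,0]
    - [0,0,0,0,0,0]
    - [0,0,0,0,0,0]
    - [0,0,0,0,0,0]
  grip: 0
  grip_force: 40

```text
t: 4.8
tool_pos: [0.6297, 0.2117, 0.06]
tool_rot: [-1.159, 1.282, -1.283]
contact_force: [-0.6, -0.7, 2.3]
opening: 0.0132
```

Request:
jog_arm:
  moves:
    - [0,-10,0,0,0,0]
    - [0,-30,0,0,0,0]
    - [0,-40,0,0,0,0]
    - [22,0,-10,0,0,0]
    - [22,0,-10,0,0,0]
    - [22,0,-10,0,0,0]
    - [22,0,-10,0,0,0]
    - [22,0,-10,0,0,0]
    - [22,0,-10,0,0,0]
    - [22,0,-10,0,0,0]
    - [22,0,-10,0,0,0]
    - [22,0,-10,0,0,0]

```text
t: 6.0
tool_pos: [0.5186, 0.0229, 0.1386]
tool_rot: [-1.162, 1.284, -1.282]
contact_force: [0.3, -0.5, -2.3]
opening: 0.0134
```

Request:
jog_arm:
  moves:
    - [22,0,-10,0,0,0]
    - [0,0,0,0,-0.14,0]
    - [0,0,0,0,-0.14,0]
    - [0,30,0,0,0,0]
    - [0,30,0,0,0,0]
    - [0,30,0,0,0,0]
    - [0,15,0,0,0,0]
    - [0,5,0,0,0,0]
    - [0,5,0,0,0,0]
    - [0,4,0,0,0,0]
    - [0,0,0,0,0,0]

```text
t: 7.1
tool_pos: [0.5084, 0.0026, 0.021]
tool_rot: [-1.288, 1.075, -1.076]
contact_force: [-0.5, 0.6, -2.3]
opening: 0.0131
```

Request:
jog_arm:
  moves:
    - [0,1,0,0,0,0]
    - [0,1,0,0,0,0]
    - [0,0,0,0,0,0]

```text
t: 7.4
tool_pos: [0.5084, 0.0026, 0.019]
tool_rot: [-1.288, 1.074, -1.076]
contact_force: [0.1, 0.3, -0.6]
opening: 0.0131
```

Request:
jog_arm:
  moves:
    - [0,0,0,0,0,0]
    - [0,0,0,0,0,0]
    - [0,0,0,0,0,0]
    - [0,0,0,0,0,0]
    - [0,0,0,0,0,0]
    - [0,-20,0,0,0,0]
    - [0,-40,0,0,0,0]
    - [0,-50,0,0,0,0]
    - [0,-50,0,0,0,0]
    - [0,-50,0,0,0,0]
    - [0,-20,0,0,0,0]
    - [0,0,0,0,0,0]
  grip: 85

```text
t: 8.6
tool_pos: [0.51, 0.0024, 0.2535]
tool_rot: [-1.284, 1.068, -1.081]
contact_force: [0.7, -0.5, 0.1]
opening: 0.0852
```

Run:
```python
from h import *
print(np.round(ctrl.get_obs()["q"],2), go((.62,-.20,.25),-1.32))
im,Tc,T=wrist("w2")
def P(m,y0,cx,cy,z): return ray("top",(cx-40+m[0]/5,cy-30+(m[1]-y0)/5),z)
for nm,cs,cx,cy,y0 in(("t2",((165,118),(232,105),(262,212),(193,238)),341,196,0),("t3",((188,402),(252,418),(236,545),(157,535)),406,245,300)):
    w=np.array([P(c,y0,cx,cy,.03) for c in cs]);a=(w[0]+w[1]-w[2]-w[3])/2;print(nm,w.mean(0).round(3),np.linalg.norm(a),np.arctan2(a[1],a[0]))
```

```text
[-0.14 -0.25  1.85 -0.    1.52 -0.32] (array([218.8,   4.8,  71.9]), array([-0.009,  1.5  , -0.004]))
t2 [ 0.627 -0.222  0.03 ] 0.07278385694740232 0.21887009046099032
t3 [ 0.468 -0.413  0.03 ] 0.08104651809369073 -0.22108688395200682
```

View pics/w2.png

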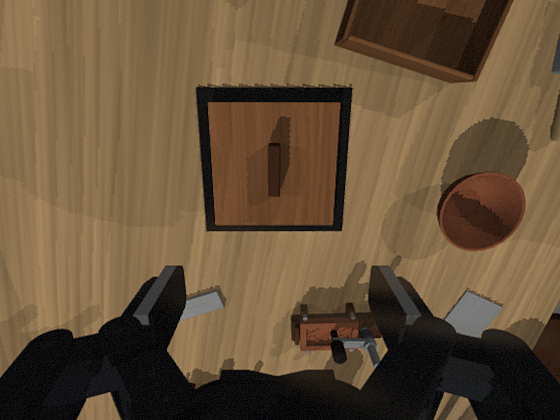

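The lid lies centred on the mat, (200,90) to (350,230), the box is open, and tile 2 is at (330,333). Next I go over holder 2.

Request:
jog_arm:
  moves:
    - [40,0,13,0,0,0]
    - [40,0,13,0,0,0]
    - [40,0,13,0,0,0]
    - [40,0,13,0,0,0]
    - [40,0,13,0,0,0]
    - [38,4,13,0,0,0]
    - [0,0,0,0,0.13,0]
    - [0,0,0,0,0.13,0]
    - [0,0,0,0,0.13,0]
    - [0,0,0,0,0.13,0]
    - [0,0,0,0,0.13,0]

```text
t: 9.75
tool_pos: [0.6259, -0.217, 0.2404]
tool_rot: [-0.949, 1.555, -1.547]
contact_force: [-0.4, 0.4, -0.3]
opening: 0.0849
```

Request:
jog_arm:
  moves:
    - [0,0,0,0,0.13,0]
    - [0,0,0,0,0.13,0]
    - [0,0,0,0,0.13,0]
    - [0,0,0,0,0.13,0]
    - [0,0,0,0,0.13,0]
    - [0,0,0,0,0.13,0]
    - [0,0,0,0,0.07,0]
    - [0,0,0,0,0,0]
    - [0,0,0,0,0,0]

```text
t: 10.65
tool_pos: [0.6263, -0.2171, 0.2418]
tool_rot: [-0.268, 2.09, -2.086]
contact_force: [0.1, 1.0, -0.2]
opening: 0.085
```

Run:
```python
from h import *
im,Tc,T=wrist("w3");print(T.round(3))
c=im[60:300,160:400,::-1];cv2.imwrite("pics/w3c.png",cv2.resize(c,(600,600),interpolation=cv2.INTER_CUBIC))
```

```text
[[-0.968 -0.003  0.25   0.626]
 [-0.25   0.002 -0.968 -0.217]
 [ 0.003 -1.    -0.002  0.242]
 [ 0.     0.     0.     1.   ]]
```

View pics/w3c.png

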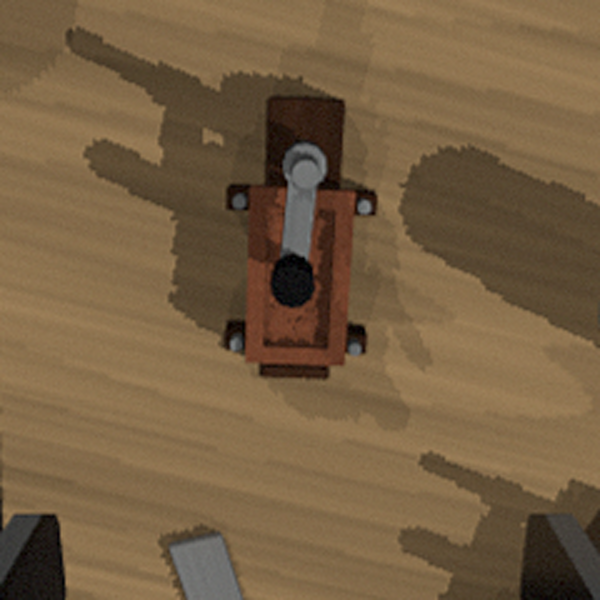

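Tile 2 in the crop: corners (248,188), (353,195), (343,365) and (246,360). The knob top is about (293,278) and the post top about (306,170).

```bash
cat >> h.py <<'E'
def holder(name,cs,knob,post,s=2.5,off=(160,60)):
    Tc=np.load(f"pics/{name}.npy");f=lambda p,z:ray("wrist",(p[0]/s+off[0],p[1]/s+off[1]),z,Tc)
    w=np.array([f(c,.03) for c in cs]);a=(w[0]+w[1]-w[2]-w[3])/2;b=(w[0]+w[3]-w[1]-w[2])/2;ang=np.arctan2(a[1],a[0])
    c=w.mean(0);u=np.array([np.cos(ang),np.sin(ang)])
    k=f(knob,.074);p=f(post,.084)
    print("tile",c.round(4),"len",np.linalg.norm(a),np.linalg.norm(b),"ang",ang,np.arctan2(b[1],b[0])-np.pi/2)
    print("post",p.round(4),"from tile",(c[:2]+.052*u).round(4),"knob",k.round(4),"dist",np.linalg.norm(k-p),"swing",np.arctan2(*(p-k)[1::-1])-ang)
    return c,ang,k,p
E
python3 - <<'E'
from h import *
c,a,k,p=holder("w3",((248,188),(353,195),(343,365),(246,360)),(293,278),(306,170))
pp=(c[:2]+.052*np.array([np.cos(a),np.sin(a)])+p[:2])/2
d=k[:2]-pp;kk=pp+.045*d/np.linalg.norm(d);sw=np.arctan2(-d[1],-d[0]);print(pp,kk,sw)
print(go((*kk,.046),sw+np.pi/2))
E
```

```text
tile [ 0.6253 -0.218   0.03  ] len 0.07824900310007402 0.04523496634113177 ang 0.21950271960426865 0.19248202132968895
post [ 0.678  -0.2074  0.084 ] from tile [ 0.6761 -0.2066] knob [ 0.6357 -0.2134  0.074 ] dist 0.04382636009404865 swing -0.07878015057885426
[ 0.67703491 -0.20700954] [ 0.63255703 -0.2138446 ] 0.15248032678907292
(array([ -7.1, 196.4,  -1.4]), array([0.002, 0.1  , 0.002]))
```

Request:
jog_arm:
  moves:
    - [-8,20,-2,0,0.1,0]
    - [0,40,0,0,0,0]
    - [0,40,0,0,0,0]
    - [0,40,0,0,0,0]
    - [0,30,0,0,0,0]
    - [0,20,0,0,0,0]
    - [0,6,0,0,0,0]
    - [0,0,0,0,0,0]
  grip: 60

```text
t: 11.5
tool_pos: [0.6336, -0.2132, 0.047]
tool_rot: [-0.165, 2.145, -2.142]
contact_force: [0.0, -0.5, -0.7]
opening: 0.0597
```

Request:
jog_arm:
  moves:
    - [0,0,0,0,0,0]
    - [0,0,0,0,0,0]
    - [0,0,0,0,0,0]
    - [0,0,0,0,0,0]
    - [0,0,0,0,0,0]
    - [0,0,0,0,0,0]
  grip: 0
  grip_force: 40

```text
t: 12.1
tool_pos: [0.6355, -0.2143, 0.0503]
tool_rot: [-0.159, 2.14, -2.144]
contact_force: [-0.5, -0.8, 5.5]
opening: 0.0162
```

Request:
jog_arm:
  moves:
    - [0,-4,0,0,0,0]
    - [0,-5,0,0,0,0]
    - [0,-5,0,0,0,0]
    - [0,-5,0,0,0,0]
    - [0,-3,0,0,0,0]
    - [0,0,0,0,0,0]

```text
t: 12.7
tool_pos: [0.6348, -0.2138, 0.0695]
tool_rot: [-0.16, 2.142, -2.143]
contact_force: [4.5, -2.5, -8.3]
opening: 0.0167
```

Run:
```python
from h import *
im=ctrl.get_image("scene");cv2.imwrite("pics/s1.png",cv2.resize(im[120:240,160:320,::-1],(640,480),interpolation=cv2.INTER_CUBIC))
T=wpose()[1];print(T.round(3))
# constant row for a turn of -1.5 about post over 12 rows, co-rotating: shift of each row in tool axes
post=np.array([.677,-.207]);r=post-T[:2,3];print(np.linalg.norm(r),T[:2,:3].T@r)
```

```text
[[-0.989  0.002  0.15   0.635]
 [-0.15  -0.001 -0.989 -0.214]
 [-0.002 -1.     0.001  0.069]
 [ 0.     0.     0.     1.   ]]
0.042758340490637016 [-4.27561486e-02  6.94980384e-05 -4.27322794e-04]
```

View pics/s1.png

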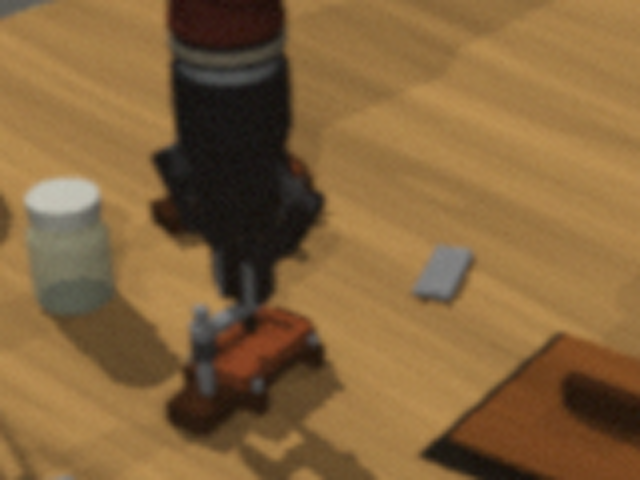

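Request:
jog_arm:
  moves:
    - [-0.35,0,-5.6,0,0.125,0]
    - [-0.35,0,-5.6,0,0.125,0]
    - [-0.35,0,-5.6,0,0.125,0]
    - [-0.35,0,-5.6,0,0.125,0]
    - [-0.35,0,-5.6,0,0.125,0]
    - [-0.35,0,-5.6,0,0.125,0]
    - [0,0,0,0,0,0]

```text
t: 13.45
tool_pos: [0.6423, -0.1831, 0.0694]
tool_rot: [-0.586, -1.876, 1.883]
contact_force: [3.9, -8.1, -6.3]
opening: 0.0162
```

Request:
jog_arm:
  moves:
    - [-0.35,0,-5.6,0,0.125,0]
    - [-0.35,0,-5.6,0,0.125,0]
    - [-0.35,0,-5.6,0,0.125,0]
    - [-0.35,0,-5.6,0,0.125,0]
    - [-0.35,0,-5.6,0,0.125,0]
    - [-0.35,0,-5.6,0,0.125,0]
    - [0,0,0,0,0,0]

```text
t: 14.15
tool_pos: [0.6681, -0.1661, 0.0686]
tool_rot: [-1.1, -1.364, 1.374]
contact_force: [1.3, -11.4, -7.4]
opening: 0.0164
```

Run:
```python
from h import *
T=wpose()[1];d=T[:2,3]-[.677,-.207];print(T.round(3),np.linalg.norm(d),np.arctan2(-d[1],-d[0])-.21,ctrl.get_obs()["q"].round(2))
```

```text
[[-0.218 -0.002 -0.976  0.668]
 [ 0.976 -0.006 -0.218 -0.166]
 [-0.005 -1.     0.003  0.069]
 [ 0.     0.     0.     1.   ]] 0.0418068469407957 -1.5666075064359555 [-0.35  0.34  1.57 -0.01  1.23  2.58]
```

Request:
jog_arm:
  moves:
    - [0,6,0,0,0,0]
    - [0,6,0,0,0,0]
    - [0,6,0,0,0,0]
    - [0,0,0,0,0,0]

```text
t: 14.55
tool_pos: [0.6677, -0.1662, 0.05]
tool_rot: [-1.098, -1.366, 1.376]
contact_force: [1.2, -10.1, -6.0]
opening: 0.0168
```

Request:
jog_arm:
  moves:
    - [0,0,0,0,0,0]
    - [0,0,0,0,0,0]
    - [0,0,0,0,0,0]
    - [0,-10,0,0,0,0]
    - [0,-30,0,0,0,0]
    - [0,-50,0,0,0,0]
    - [0,-50,0,0,0,0]
    - [0,-50,0,0,0,0]
    - [0,0,0,0,0,0]
  grip: 60

```text
t: 15.45
tool_pos: [0.6731, -0.164, 0.2552]
tool_rot: [-1.114, -1.38, 1.369]
contact_force: [1.5, 0.2, 1.8]
opening: 0.06
```

Run:
```python
from h import *
print(go((.6253,-.218,.24),.205+np.pi/2))
```

```text
(array([-42. ,  14.7,  58.7]), array([ 0.005, -1.554, -0.02 ]))
```

Request:
jog_arm:
  moves:
    - [-21,0,29.5,0,0,0]
    - [-21,15,29.5,0,0,0]
    - [0,0,0,0.005,-0.14,-0.02]
    - [0,0,0,0,-0.14,0]
    - [0,0,0,0,-0.14,0]
    - [0,0,0,0,-0.14,0]
    - [0,0,0,0,-0.14,0]
    - [0,0,0,0,-0.14,0]
    - [0,0,0,0,-0.14,0]
    - [0,0,0,0,-0.14,0]
    - [0,0,0,0,-0.14,0]
    - [0,0,0,0,-0.14,0]
  grip: 85

```text
t: 16.65
tool_pos: [0.6207, -0.2166, 0.2282]
tool_rot: [-0.073, 2.216, -2.177]
contact_force: [-0.8, -0.5, 0.2]
opening: 0.085
```

Request:
jog_arm:
  moves:
    - [0,0,0,0,-0.14,0]
    - [0,0,0,0,0,0]
    - [0,0,0,0,0,0]

```text
t: 16.95
tool_pos: [0.6207, -0.2168, 0.2279]
tool_rot: [-0.209, 2.146, -2.107]
contact_force: [-0.5, -0.6, -0.8]
opening: 0.0846
```

Run:
```python
from h import *
im,Tc,T=wrist("w4");print(T.round(3))
cv2.imwrite("pics/w4c.png",cv2.resize(im[60:300,160:400,::-1],(600,600),interpolation=cv2.INTER_CUBIC))
```

```text
[[-0.982 -0.01   0.187  0.621]
 [-0.187  0.017 -0.982 -0.217]
 [ 0.006 -1.    -0.019  0.228]
 [ 0.     0.     0.     1.   ]]
```

View pics/w4c.png

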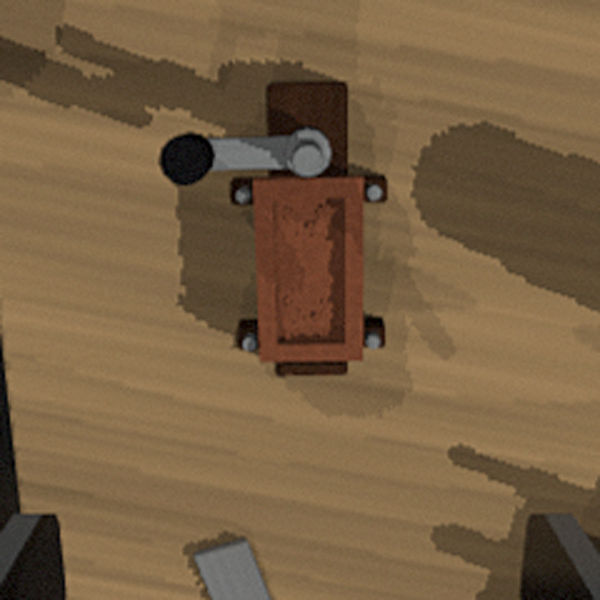

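The finger is fully aside with its knob at (187,158). Tile 2's corners are (255,180), (364,178), (363,360) and (260,361).

Run:
```python
from h import *
c,a,k,p=holder("w4",((255,180),(364,178),(363,360),(260,361)),(187,158),(309,157))
print(go((*c[:2],.018),.207+np.pi/2))
```

```text
tile [ 0.6255 -0.2187  0.03  ] len 0.07932157113354169 0.04537807610813222 ang 0.205872023215358 0.2064454424656006
post [ 0.6777 -0.2079  0.084 ] from tile [ 0.6764 -0.2081] knob [ 0.6683 -0.1653  0.074 ] dist 0.04472113741981247 swing -1.5589861802153546
(array([ -5.8, 209.7,   6.8]), array([ 0.019, -0.018,  0.006]))
```

Request:
jog_arm:
  moves:
    - [0,0,0,0.019,-0.018,0.006]
    - [-4,30,2.8,0,0,0]
    - [0,40,0,0,0,0]
    - [0,40,0,0,0,0]
    - [0,40,0,0,0,0]
    - [0,30,0,0,0,0]
    - [0,15,0,0,0,0]
    - [0,10,0,0,0,0]
    - [0,5,0,0,0,0]
    - [0,0,0,0,0,0]

```text
t: 18.0
tool_pos: [0.6256, -0.2191, 0.0182]
tool_rot: [-0.221, 2.111, -2.112]
contact_force: [0.9, -0.0, 0.7]
opening: 0.0847
```

Request:
jog_arm:
  moves:
    - [0,0,0,0,0,0]
    - [0,0,0,0,0,0]
    - [0,0,0,0,0,0]
    - [0,0,0,0,0,0]
    - [0,0,0,0,0,0]
  grip: 0
  grip_force: 30

```text
t: 18.5
tool_pos: [0.6259, -0.2193, 0.0188]
tool_rot: [-0.22, 2.11, -2.112]
contact_force: [0.2, 0.0, 5.9]
opening: 0.045
```

Run:
```python
from h import *
print(wpose()[1].round(3))
```

```text
[[-0.978  0.001  0.207  0.626]
 [-0.207 -0.001 -0.978 -0.219]
 [-0.001 -1.     0.001  0.019]
 [ 0.     0.     0.     1.   ]]
```

Request:
jog_arm:
  moves:
    - [0,-3,0,0,0,0]
    - [0,-5,0,0,0,0]
    - [0,-12,0,0,0,0]
    - [0,-30,0,0,0,0]
    - [0,-45,0,0,0,0]
    - [0,-45,0,0,0,0]
    - [0,0,0,0,0,0]

```text
t: 19.2
tool_pos: [0.6294, -0.2209, 0.1677]
tool_rot: [-0.208, 2.097, -2.114]
contact_force: [0.5, -0.2, -0.1]
opening: 0.0451
```

Request:
jog_arm:
  moves:
    - [-9,0,-42,0,0,0]
    - [-9,0,-42,0,0,0]
    - [-9,0,-42,0,0,0]
    - [-9,0,-42,0,0,0]
    - [-9,0,-42,0,0,0]
    - [-9,0,-42,0,0,0]
    - [-9,0,-42,0,0,0]
    - [-9,0,-42,0,0,0]
    - [-9,0,-42,0,0,0]
    - [-9,0,-41,0,0,0]
    - [0,0,0,0,0,0]

```text
t: 20.3
tool_pos: [0.6251, 0.2144, 0.1571]
tool_rot: [-0.228, 2.111, -2.107]
contact_force: [-0.2, -0.2, -1.7]
opening: 0.0449
```

Request:
jog_arm:
  moves:
    - [0,0,0,0,0.105,0]
    - [0,0,0,0,0.105,0]
    - [0,0,0,0,0.104,0]
    - [0,0,0,0,0,0]

```text
t: 20.7
tool_pos: [0.6259, 0.209, 0.1571]
tool_rot: [-0.112, -2.166, 2.167]
contact_force: [-0.3, 0.1, -0.6]
opening: 0.0452
```

Run:
```python
from h import *
print(go((.628,.2095,.008),-.107+np.pi/2))
im=ctrl.get_image("scene");im2,_,_=wrist("w5")
cv2.imwrite("pics/s2.png",np.hstack([cv2.resize(im[170:350,270:470,::-1],(440,400)),cv2.resize(im2[:,70:490,::-1],(360,400)[:1]+(400,))]))
```

```text
(array([ -2.4, 149.1,  -0.8]), array([-0.   ,  0.002,  0.002]))
```

View pics/s2.png

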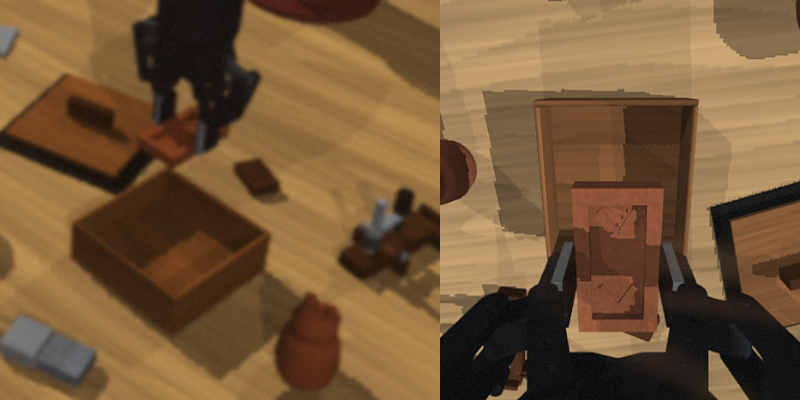

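The tile is held flat and square over the open box. I lower it now.

Request:
jog_arm:
  moves:
    - [-2,30,-1,0,0,0]
    - [0,40,0,0,0,0]
    - [0,40,0,0,0,0]
    - [0,20,0,0,0,0]
    - [0,10,0,0,0,0]
    - [0,5,0,0,0,0]
    - [0,3,0,0,0,0]
    - [0,1,0,0,0,0]
    - [0,0,0,0,0,0]

```text
t: 21.7
tool_pos: [0.6292, 0.2107, 0.0099]
tool_rot: [-0.115, -2.169, 2.167]
contact_force: [0.5, -0.3, -0.9]
opening: 0.0454
```

Request:
jog_arm:
  moves:
    - [0,1,0,0,0,0]
    - [0,1,0,0,0,0]
    - [0,1,0,0,0,0]
    - [0,0.5,0,0,0,0]
    - [0,0,0,0,0,0]

```text
t: 22.2
tool_pos: [0.6284, 0.2106, 0.0058]
tool_rot: [-0.113, -2.167, 2.167]
contact_force: [-3.4, -0.7, 3.6]
opening: 0.0451
```

Request:
jog_arm:
  moves:
    - [0,0,0,0,0,0]
    - [0,0,0,0,0,0]
    - [0,0,0,0,0,0]
    - [0,-5,0,0,0,0]
    - [0,-20,0,0,0,0]
    - [0,-45,0,0,0,0]
    - [0,-45,0,0,0,0]
    - [0,-45,0,0,0,0]
    - [0,-45,0,0,0,0]
    - [0,-29,0,0,0,0]
    - [0,0,0,0,0,0]
  grip: 62

```text
t: 23.3
tool_pos: [0.6313, 0.2111, 0.2469]
tool_rot: [-0.126, -2.176, 2.169]
contact_force: [0.3, -0.8, -0.2]
opening: 0.0619
```

Run:
```python
from h import *
print(go((.468,-.413,.24),-.22+np.pi/2),ctrl.get_obs()["q"].round(2))
```

```text
(array([ 96.9,   3.3, 637.8]), array([ 0.005,  0.115, -0.01 ])) [0.21 0.13 1.5  0.   1.5  1.89]
```

Request:
jog_arm:
  moves:
    - [6.5,0,42.5,0,0,0]
    - [6.5,0,42.5,0,0,0]
    - [6.5,0,42.5,0,0,0]
    - [6.5,0,42.5,0,0,0]
    - [6.5,0,42.5,0,0,0]
    - [6.5,0,42.5,0,0,0]
    - [6.5,0,42.5,0,0,0]
    - [6.5,0,42.5,0,0,0]
    - [6.5,0,42.5,0,0,0]
    - [6.5,0,42.5,0,0,0]
    - [6.5,0,42.5,0,0,0]
    - [6.5,0,42.5,0,0,0]

```text
t: 24.5
tool_pos: [0.4961, -0.2898, 0.2378]
tool_rot: [-0.112, -2.168, 2.165]
contact_force: [0.1, -0.0, -0.2]
opening: 0.0621
```

Request:
jog_arm:
  moves:
    - [6.5,0,42.5,0,0,0]
    - [6.5,0,42.5,0,0,0]
    - [6.5,0,42.5,0,0,0]
    - [0,0,0,0.005,0.115,-0.01]
    - [0,0,0,0,0,0]
    - [0,0,0,0,0,0]
    - [0,0,0,0,0,0]

```text
t: 25.2
tool_pos: [0.4647, -0.4123, 0.2384]
tool_rot: [-0.217, -2.098, 2.105]
contact_force: [0.2, 0.2, -0.0]
opening: 0.0619
```

Run:
```python
from h import *
im,Tc,T=wrist("w6");print(T.round(3))
cv2.imwrite("pics/w6c.png",cv2.resize(im[60:300,160:400,::-1],(600,600),interpolation=cv2.INTER_CUBIC))
```

```text
[[-0.976 -0.012 -0.216  0.465]
 [ 0.216 -0.002 -0.976 -0.412]
 [ 0.011 -1.     0.005  0.238]
 [ 0.     0.     0.     1.   ]]
```

View pics/w6c.png

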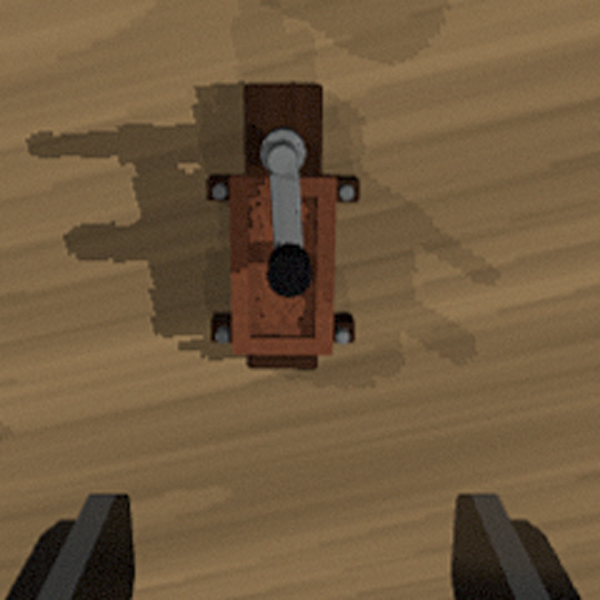

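Tile 3 in the crop: corners (230,178), (338,178), (333,354) and (232,354). The knob is at (289,266) and the post at (283,156).

Run:
```python
from h import *
c,a,k,p=holder("w6",((230,178),(338,178),(333,354),(232,354)),(289,266),(283,156))
pp=(c[:2]+.052*np.array([np.cos(a),np.sin(a)])+p[:2])/2
d=k[:2]-pp;kk=pp+.045*d/np.linalg.norm(d);sw=np.arctan2(-d[1],-d[0]);print(pp,kk,sw)
print(go((*((kk+k[:2])/2),.047),sw+np.pi/2),ctrl.get_obs()["q"].round(2))
```

```text
tile [ 0.4677 -0.4089  0.03  ] len 0.0791796919039596 0.04606923915856166 ang -0.2300325500774196 -0.2189590629706375
post [ 0.52  -0.421  0.084] from tile [ 0.5183 -0.4208] knob [ 0.4784 -0.4139  0.074 ] dist 0.043443405176407476 swing 0.061357245835478746
[ 0.51917767 -0.42087416] [ 0.47482326 -0.41327898] -0.16959356082035817
(array([-13.9, 191.5,  -2.3]), array([-0.005, -0.048,  0.011])) [-0.84  0.04  1.61 -0.01  1.49  0.95]
```

Request:
jog_arm:
  moves:
    - [0,0,0,-0.005,-0.048,0.011]
    - [-12,30,-1,0,0,0]
    - [0,40,0,0,0,0]
    - [0,40,0,0,0,0]
    - [0,40,0,0,0,0]
    - [0,25,0,0,0,0]
    - [0,12,0,0,0,0]
    - [0,4,0,0,0,0]
    - [0,0,0,0,0,0]

```text
t: 26.15
tool_pos: [0.4771, -0.4145, 0.0488]
tool_rot: [-0.184, -2.131, 2.134]
contact_force: [0.5, 0.8, 0.4]
opening: 0.062
```

Request:
jog_arm:
  moves:
    - [0,0,0,0,0,0]
    - [0,0,0,0,0,0]
    - [0,0,0,0,0,0]
    - [0,0,0,0,0,0]
    - [0,0,0,0,0,0]
    - [0,0,0,0,0,0]
  grip: 0
  grip_force: 40

```text
t: 26.75
tool_pos: [0.4771, -0.415, 0.0495]
tool_rot: [-0.185, -2.131, 2.134]
contact_force: [-1.2, 0.5, 5.7]
opening: 0.0165
```

Request:
jog_arm:
  moves:
    - [0,-4,0,0,0,0]
    - [0,-5,0,0,0,0]
    - [0,-5,0,0,0,0]
    - [0,-5,0,0,0,0]
    - [0,-2,0,0,0,0]
    - [0,0,0,0,0,0]

```text
t: 27.35
tool_pos: [0.4767, -0.4142, 0.0689]
tool_rot: [-0.185, -2.132, 2.132]
contact_force: [3.8, -1.6, -6.7]
opening: 0.0165
```

Request:
jog_arm:
  moves:
    - [-0.35,0,5.6,0,-0.125,0]
    - [-0.35,0,5.6,0,-0.125,0]
    - [-0.35,0,5.6,0,-0.125,0]
    - [-0.35,0,5.6,0,-0.125,0]
    - [-0.35,0,5.6,0,-0.125,0]
    - [-0.35,0,5.6,0,-0.125,0]
    - [0,0,0,0,0,0]

```text
t: 28.05
tool_pos: [0.4834, -0.4452, 0.0677]
tool_rot: [-0.563, 1.895, -1.888]
contact_force: [5.7, 2.4, -6.5]
opening: 0.0165
```

Request:
jog_arm:
  moves:
    - [-0.35,0,5.6,0,-0.125,0]
    - [-0.35,0,5.6,0,-0.125,0]
    - [-0.35,0,5.6,0,-0.125,0]
    - [-0.35,0,5.6,0,-0.125,0]
    - [-0.35,0,5.6,0,-0.125,0]
    - [-0.35,0,5.6,0,-0.125,0]
    - [0,0,0,0,0,0]

```text
t: 28.75
tool_pos: [0.5093, -0.4631, 0.0667]
tool_rot: [-1.084, 1.391, -1.379]
contact_force: [2.3, 5.3, -7.4]
opening: 0.0162
```

Request:
jog_arm:
  moves:
    - [0,6,0,0,0,0]
    - [0,6,0,0,0,0]
    - [0,6,0,0,0,0]
    - [0,0,0,0,0,0]

```text
t: 29.15
tool_pos: [0.5089, -0.4632, 0.0488]
tool_rot: [-1.082, 1.392, -1.382]
contact_force: [2.8, 5.3, -6.6]
opening: 0.0166
```

Request:
jog_arm:
  moves:
    - [0,0,0,0,0,0]
    - [0,0,0,0,0,0]
    - [0,0,0,0,0,0]
    - [0,-10,0,0,0,0]
    - [0,-30,0,0,0,0]
    - [0,-50,0,0,0,0]
    - [0,-50,0,0,0,0]
    - [0,-40,0,0,0,0]
    - [0,0,0,0,0,0]
  grip: 60

```text
t: 30.05
tool_pos: [0.5125, -0.4689, 0.2426]
tool_rot: [-1.083, 1.371, -1.401]
contact_force: [0.2, -0.9, 0.8]
opening: 0.0598
```

Run:
```python
from h import *
print(go((.4677,-.409,.235),-.225+np.pi/2),ctrl.get_obs()["q"].round(2))
```

```text
(array([-47.4,   6.3, -58. ]), array([-0.019,  1.552, -0.003])) [-0.85  0.2   1.44 -0.    1.49 -0.6 ]
```

Request:
jog_arm:
  moves:
    - [-23.5,3,-29,0,0,0]
    - [-23.5,3,-29,0,0,0]
    - [0,0,0,-0.019,0.14,-0.003]
    - [0,0,0,0,0.14,0]
    - [0,0,0,0,0.14,0]
    - [0,0,0,0,0.14,0]
    - [0,0,0,0,0.14,0]
    - [0,0,0,0,0.14,0]
    - [0,0,0,0,0.14,0]
    - [0,0,0,0,0.14,0]
    - [0,0,0,0,0.14,0]
    - [0,0,0,0,0.14,0]
  grip: 85

```text
t: 31.25
tool_pos: [0.4647, -0.4062, 0.2253]
tool_rot: [-0.065, -2.174, 2.171]
contact_force: [0.5, 0.1, 0.4]
opening: 0.0849
```

Request:
jog_arm:
  moves:
    - [0,0,0,0,0.14,0]
    - [0,0,0,0,0.01,0]
    - [0,0,0,0,0,0]
    - [0,0,0,0,0,0]

```text
t: 31.65
tool_pos: [0.4648, -0.4061, 0.2251]
tool_rot: [-0.212, -2.097, 2.096]
contact_force: [-0.5, 0.6, -0.1]
opening: 0.0849
```

Run:
```python
from h import *
im,Tc,T=wrist("w7");print(T.round(3))
cv2.imwrite("pics/w7c.png",cv2.resize(im[60:300,160:400,::-1],(600,600),interpolation=cv2.INTER_CUBIC))
```

```text
[[-0.976 -0.019 -0.219  0.465]
 [ 0.219  0.003 -0.976 -0.406]
 [ 0.019 -1.     0.002  0.225]
 [ 0.     0.     0.     1.   ]]
```

View pics/w7c.png

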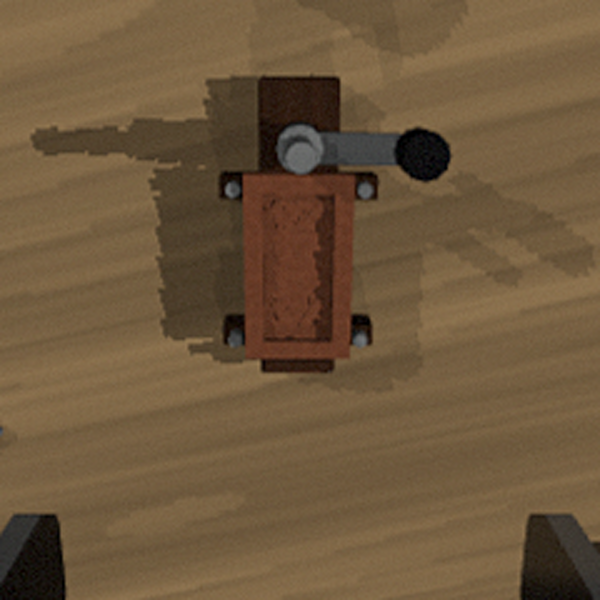

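Finger 3 is aside with its knob at (422,155). Tile 3's corners are (243,175), (355,174), (350,359) and (246,359).

Run:
```python
from h import *
c,a,k,p=holder("w7",((243,175),(355,174),(350,359),(246,359)),(422,155),(300,153))
T=wpose()[1];yaw=-.224+np.pi/2;s,t=go((*c[:2],.018),yaw);print(t)
Z=-np.array([np.cos(yaw),np.sin(yaw),0]);X=np.cross([0,0,-1.],Z);d=np.array([*c[:2],.018])-T[:3,3];print(d@X,-d[2],d@Z)
```

```text
tile [ 0.4676 -0.4088  0.03  ] len 0.08002813404362495 0.04580133721598716 ang -0.22353400005987673 -0.2167580448367732
post [ 0.5201 -0.4205  0.084 ] from tile [ 0.5183 -0.4203] knob [ 0.5091 -0.4621  0.074 ] dist 0.04418220823913999 swing 1.5348277539722333
[-0.002  0.003  0.019]
-0.003296889993098648 0.20700089371161035 0.0019840961876951774
```

Request:
jog_arm:
  moves:
    - [0,0,0,-0.002,0.003,0.019]
    - [-3.3,30,2,0,0,0]
    - [0,40,0,0,0,0]
    - [0,40,0,0,0,0]
    - [0,40,0,0,0,0]
    - [0,30,0,0,0,0]
    - [0,15,0,0,0,0]
    - [0,8,0,0,0,0]
    - [0,4,0,0,0,0]
    - [0,0,0,0,0,0]

```text
t: 32.7
tool_pos: [0.4684, -0.4094, 0.0191]
tool_rot: [-0.24, -2.102, 2.104]
contact_force: [0.0, -0.0, 1.1]
opening: 0.0848
```

Request:
jog_arm:
  moves:
    - [0,0,0,0,0,0]
    - [0,0,0,0,0,0]
    - [0,0,0,0,0,0]
    - [0,0,0,0,0,0]
    - [0,0,0,0,0,0]
  grip: 0
  grip_force: 30

```text
t: 33.2
tool_pos: [0.4684, -0.4094, 0.0192]
tool_rot: [-0.24, -2.102, 2.104]
contact_force: [0.1, 1.0, 6.1]
opening: 0.0452
```

Request:
jog_arm:
  moves:
    - [0,-3,0,0,0,0]
    - [0,-5,0,0,0,0]
    - [0,-12,0,0,0,0]
    - [0,-30,0,0,0,0]
    - [0,-45,0,0,0,0]
    - [0,-45,0,0,0,0]
    - [0,0,0,0,0,0]
    - [0,0,0,0,0,0]

```text
t: 34.0
tool_pos: [0.4683, -0.4094, 0.1604]
tool_rot: [-0.241, -2.101, 2.106]
contact_force: [-0.0, -0.2, -1.7]
opening: 0.0452
```

Run:
```python
from h import *
print(go((.628,.210,.16),-.107+np.pi/2),wpose()[1].round(3))
```

```text
(array([ -17.3,   -0.7, -639.5]), array([-0.002, -0.118, -0.003])) [[-0.975  0.003 -0.223  0.468]
 [ 0.223 -0.002 -0.975 -0.409]
 [-0.003 -1.     0.002  0.16 ]
 [ 0.     0.     0.     1.   ]]
```

Request:
jog_arm:
  moves:
    - [-1.2,0,-42,0,0,0]
    - [-1.2,0,-42,0,0,0]
    - [-1.2,0,-42,0,0,0]
    - [-1.2,0,-42,0,0,0]
    - [-1.2,0,-42,0,0,0]
    - [-1.2,0,-42,0,0,0]
    - [-1.2,0,-42,0,0,0]
    - [-1.2,0,-42,0,0,0]
    - [-1.2,0,-42,0,0,0]
    - [-1.2,0,-42,0,0,0]
    - [-1.2,0,-42,0,0,0]
    - [-1.2,0,-42,0,0,0]

```text
t: 35.2
tool_pos: [0.5928, 0.081, 0.1555]
tool_rot: [-0.233, -2.1, 2.101]
contact_force: [0.3, -1.0, -0.8]
opening: 0.0449
```

Request:
jog_arm:
  moves:
    - [-1,0,-42,0,0,0]
    - [-1,0,-42,0,0,0]
    - [-1,0,-42,0,0,0]
    - [0,0,-9,0,0,0]
    - [0,0,0,0,-0.118,0]
    - [0,0,0,0,0,0]
    - [0,0,0,0,0,0]

```text
t: 35.9
tool_pos: [0.6264, 0.2095, 0.1566]
tool_rot: [-0.116, -2.163, 2.164]
contact_force: [0.7, 0.1, -0.5]
opening: 0.045
```

Run:
```python
from h import *
print(go((.6285,.2105,.018),-.107+np.pi/2))
im2,_,_=wrist("w8")
t=ctrl.get_image("top");cv2.imwrite("pics/t8.png",np.hstack([cv2.resize(t[150:290,120:320,::-1],(400,280)),cv2.resize(im2[:,:,::-1],(374,280))]))
```

```text
(array([ -2.3, 138.6,  -1.3]), array([-0.001, -0.003,  0.003]))
```

View pics/t8.png

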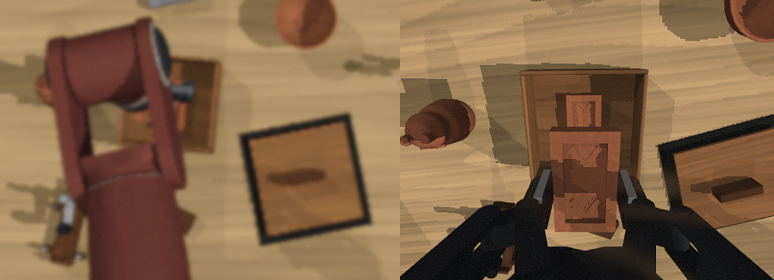

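Tile 2 lies flat in the box and tile 3 is aligned above it. The lid is still on the mat.

Request:
jog_arm:
  moves:
    - [-2,30,-1,0,0,0]
    - [0,40,0,0,0,0]
    - [0,35,0,0,0,0]
    - [0,15,0,0,0,0]
    - [0,8,0,0,0,0]
    - [0,4,0,0,0,0]
    - [0,2,0,0,0,0]
    - [0,0,0,0,0,0]

```text
t: 36.8
tool_pos: [0.6307, 0.2113, 0.0259]
tool_rot: [-0.12, -2.169, 2.166]
contact_force: [-0.4, 0.1, -0.9]
opening: 0.0451
```

Request:
jog_arm:
  moves:
    - [0,1,0,0,0,0]
    - [0,1,0,0,0,0]
    - [0,1,0,0,0,0]
    - [0,0,0,0,0,0]

```text
t: 37.2
tool_pos: [0.6294, 0.2111, 0.0212]
tool_rot: [-0.116, -2.167, 2.166]
contact_force: [0.6, -0.4, -1.1]
opening: 0.0449
```

Request:
jog_arm:
  moves:
    - [0,1,0,0,0,0]
    - [0,1,0,0,0,0]
    - [0,1,0,0,0,0]
    - [0,0,0,0,0,0]

```text
t: 37.6
tool_pos: [0.6296, 0.2111, 0.0183]
tool_rot: [-0.117, -2.167, 2.166]
contact_force: [0.0, -0.3, 1.1]
opening: 0.0448
```

Request:
jog_arm:
  moves:
    - [0,0,0,0,0,0]
    - [0,0,0,0,0,0]
    - [0,0,0,0,0,0]
    - [0,-5,0,0,0,0]
    - [0,-20,0,0,0,0]
    - [0,-40,0,0,0,0]
    - [0,-45,0,0,0,0]
    - [0,-45,0,0,0,0]
    - [0,-45,0,0,0,0]
    - [0,-30,0,0,0,0]
    - [0,0,0,0,0,0]
  grip: 62

```text
t: 38.7
tool_pos: [0.6323, 0.2117, 0.2566]
tool_rot: [-0.13, -2.176, 2.168]
contact_force: [-1.0, 0.3, 0.3]
opening: 0.0619
```

Run:
```python
from h import *
im,Tc,T=wrist("w9");print(T.round(3),go((.508,.0025,.25),.175))
cv2.imwrite("pics/w9c.png",cv2.resize(im[:300,60:500,::-1],(792,540)))
```

```text
[[-0.994  0.012 -0.107  0.632]
 [ 0.107  0.003 -0.994  0.212]
 [-0.012 -1.    -0.004  0.257]
 [ 0.     0.     0.     1.   ]] (array([100. ,   1.4, 220.8]), array([ 0.007,  1.289, -0.004]))
```

View pics/w9c.png

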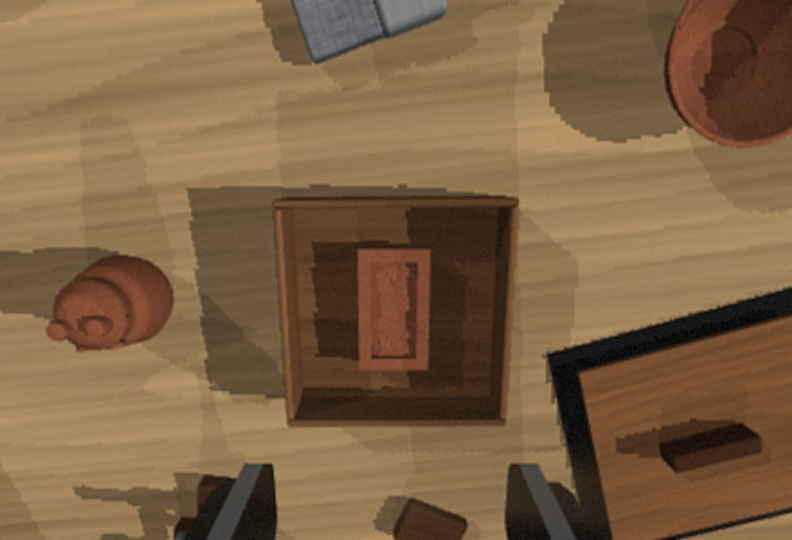

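The two tiles are stacked squarely at (394,310). The box rim corners are (273,200), (518,198), (506,424) and (291,425).

Run:
```python
from h import *
Tc=np.load("pics/w9.npy")
w=np.array([ray("wrist",(p[0]/1.8+60,p[1]/1.8),.05,Tc) for p in((273,200),(518,198),(506,424),(291,425))]);print(w.round(3),w.mean(0))
for i in range(4):
    d=w[(i+1)%4]-w[i];print(np.linalg.norm(d),(np.arctan2(d[1],d[0])+.5)%(np.pi/2)-.5)
```

```text
[[0.707 0.274 0.05 ]
 [0.693 0.133 0.05 ]
 [0.552 0.147 0.05 ]
 [0.566 0.286 0.05 ]] [0.6291422  0.21000459 0.05      ]
0.1416050264300407 -0.09961857790343598
0.14173283576062715 -0.09515564462520087
0.14040817467004812 -0.10011758415750505
0.14167317170145313 -0.08670532020666055
```

Request:
jog_arm:
  moves:
    - [17,0,37,0,0,0]
    - [17,0,37,0,0,0]
    - [17,0,37,0,0,0]
    - [17,0,37,0,0,0]
    - [16,0,37,0,0,0]
    - [16,0,36,0,0,0]
  grip: 85

```text
t: 39.35
tool_pos: [0.5044, 0.0009, 0.2458]
tool_rot: [-0.112, -2.166, 2.164]
contact_force: [0.2, 0.2, -0.2]
opening: 0.0851
```

Request:
jog_arm:
  moves:
    - [0,0,0,0,-0.14,0]
    - [0,0,0,0,-0.14,0]
    - [0,0,0,0,-0.14,0]
    - [0,0,0,0,-0.14,0]
    - [0,0,0,0,-0.14,0]
    - [0,0,0,0,-0.14,0]
    - [0,0,0,0,-0.14,0]
    - [0,0,0,0,-0.14,0]
    - [0,0,0,0,-0.14,0]
    - [0,0,0,0,-0.14,0]
    - [0,0,0,0,-0.14,0]
    - [0,0,0,0,-0.14,0]

```text
t: 40.55
tool_pos: [0.5054, 0.0021, 0.2458]
tool_rot: [-1.215, 1.206, -1.201]
contact_force: [0.8, 0.1, -0.5]
opening: 0.0852
```

Request:
jog_arm:
  moves:
    - [0,0,0,0,-0.14,0]
    - [0,0,0,0,-0.03,0]
    - [0,0,0,0,0,0]
    - [0,0,0,0,0,0]

```text
t: 40.95
tool_pos: [0.506, 0.002, 0.2473]
tool_rot: [-1.285, 1.084, -1.082]
contact_force: [0.3, -0.1, 0.2]
opening: 0.0851
```

Run:
```python
from h import *
im,Tc,T=wrist("w10");print(T.round(3),ctrl.get_obs()["q"].round(2))
cv2.imwrite("pics/w10c.png",cv2.resize(im[60:300,160:400,::-1],(600,600),interpolation=cv2.INTER_CUBIC))
```

```text
[[ 0.169 -0.001  0.986  0.506]
 [-0.986  0.001  0.169  0.002]
 [-0.001 -1.    -0.001  0.247]
 [ 0.     0.     0.     1.   ]] [-0.14 -0.25  1.86  0.    1.52 -0.31]
```

View pics/w10c.png

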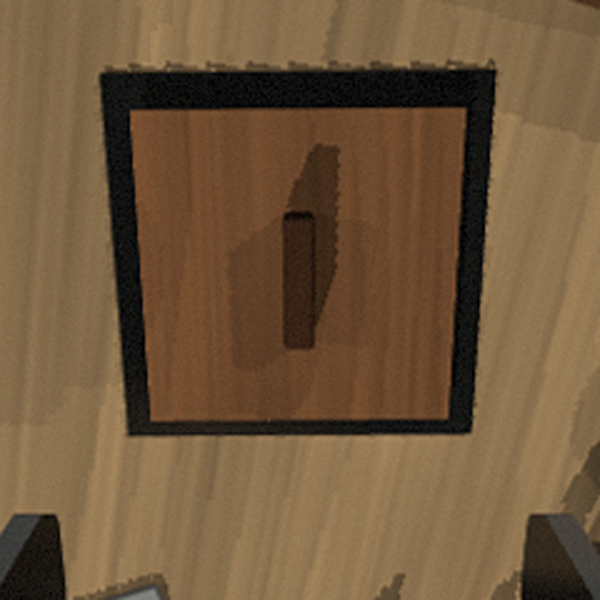

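Run:
```python
from h import *
Tc=np.load("pics/w10.npy")
f=lambda p,z:ray("wrist",(p[0]/2.5+160,p[1]/2.5+60),z,Tc)
w=np.array([f(p,.015) for p in((131,109),(465,108),(449,418),(150,421))]);print(w.round(3),w.mean(0))
for i in range(4):
    d=w[(i+1)%4]-w[i];print(np.linalg.norm(d),(np.arctan2(d[1],d[0])+.5)%(np.pi/2)-.5)
h=np.array([f(p,.039) for p in((284,212),(314,212),(314,347),(284,347))]);print(h.round(3),h.mean(0))
print(go((.5084,.0026,.0185),.175))
```

```text
[[ 0.423  0.063  0.015]
 [ 0.568  0.088  0.015]
 [ 0.596 -0.058  0.015]
 [ 0.448 -0.085  0.015]] [0.50870093 0.00190712 0.015     ]
0.14793251778027505 0.17241917186431244
0.14844397258829456 0.1834293193651615
0.14993157131791252 0.1809416011333176
0.14971317201606696 0.17001957002866064
[[ 0.497  0.033  0.039]
 [ 0.509  0.035  0.039]
 [ 0.52  -0.025  0.039]
 [ 0.507 -0.028  0.039]] [0.50836068 0.00374986 0.039     ]
(array([-1.000e-01,  2.291e+02,  2.500e+00]), array([ 0.001, -0.005, -0.001]))
```

Request:
jog_arm:
  moves:
    - [0,40,2.5,0,-0.005,0]
    - [0,45,0,0,0,0]
    - [0,45,0,0,0,0]
    - [0,45,0,0,0,0]
    - [0,30,0,0,0,0]
    - [0,15,0,0,0,0]
    - [0,7,0,0,0,0]
    - [0,0,0,0,0,0]

```text
t: 41.8
tool_pos: [0.5093, 0.0025, 0.0213]
tool_rot: [-1.287, 1.078, -1.078]
contact_force: [0.9, 1.0, -0.0]
opening: 0.0849
```

Request:
jog_arm:
  moves:
    - [0,0,0,0,0,0]
    - [0,0,0,0,0,0]
    - [0,0,0,0,0,0]
    - [0,0,0,0,0,0]
    - [0,0,0,0,0,0]
    - [0,0,0,0,0,0]
    - [0,0,0,0,0,0]
    - [0,0,0,0,0,0]
  grip: 0
  grip_force: 40

```text
t: 42.6
tool_pos: [0.5094, 0.0024, 0.0217]
tool_rot: [-1.287, 1.077, -1.078]
contact_force: [-1.9, 0.5, 4.9]
opening: 0.0128
```

Request:
jog_arm:
  moves:
    - [0,-5,0,0,0,0]
    - [0,-15,0,0,0,0]
    - [0,-30,0,0,0,0]
    - [0,-40,0,0,0,0]
    - [0,-40,0,0,0,0]
    - [0,0,0,0,0.14,0]
    - [0,0,0,0,0.135,0]
    - [0,0,0,0,0,0]
    - [0,0,0,0,0,0]

```text
t: 43.5
tool_pos: [0.5084, 0.0025, 0.1509]
tool_rot: [-1.163, 1.28, -1.278]
contact_force: [0.1, 0.0, -2.5]
opening: 0.0127
```

Run:
```python
from h import *
print(go((.6297,.2115,.06),-.101),wpose()[1].round(3))
```

```text
(array([-219.5,   91. ,  101. ]), array([ 0.001,  0.006, -0.001])) [[-0.095 -0.001  0.995  0.508]
 [-0.995  0.001 -0.095  0.003]
 [-0.001 -1.    -0.001  0.151]
 [ 0.     0.     0.     1.   ]]
```

Request:
jog_arm:
  moves:
    - [-27.5,0,12.6,0,0.006,0]
    - [-27.5,0,12.6,0,0,0]
    - [-27.5,0,12.6,0,0,0]
    - [-27.5,0,12.6,0,0,0]
    - [-27.5,0,12.6,0,0,0]
    - [-27.5,0,12.6,0,0,0]
    - [-27.5,0,12.6,0,0,0]
    - [-27,0,12.6,0,0,0]
    - [0,30,0,0,0,0]
    - [0,20,0,0,0,0]
    - [0,0,0,0,0,0]
    - [0,0,0,0,0,0]

```text
t: 44.7
tool_pos: [0.6312, 0.2102, 0.1005]
tool_rot: [-1.16, 1.286, -1.284]
contact_force: [0.7, 0.0, -2.5]
opening: 0.013
```

Run:
```python
from h import *
print(go((.6297,.2115,.0627),-.101),wpose()[1].round(3))
```

```text
(array([-1.1, 37.8, -1.6]), array([ 0.002, -0.002,  0.   ])) [[-0.103 -0.002  0.995  0.631]
 [-0.995  0.    -0.103  0.21 ]
 [ 0.    -1.    -0.002  0.101]
 [ 0.     0.     0.     1.   ]]
```

Request:
jog_arm:
  moves:
    - [-1,10,-1.5,0,0,0]
    - [0,10,0,0,0,0]
    - [0,6,0,0,0,0]
    - [0,3,0,0,0,0]
    - [0,0,0,0,0,0]

```text
t: 45.2
tool_pos: [0.6299, 0.2114, 0.0714]
tool_rot: [-1.159, 1.286, -1.285]
contact_force: [0.0, 0.4, -2.4]
opening: 0.0131
```

Request:
jog_arm:
  moves:
    - [0,2,0,0,0,0]
    - [0,2,0,0,0,0]
    - [0,2,0,0,0,0]
    - [0,0,0,0,0,0]

```text
t: 45.6
tool_pos: [0.6302, 0.2115, 0.0659]
tool_rot: [-1.158, 1.286, -1.285]
contact_force: [-1.0, -0.6, -2.5]
opening: 0.0129
```

Request:
jog_arm:
  moves:
    - [0,1,0,0,0,0]
    - [0,1,0,0,0,0]
    - [0,1,0,0,0,0]
    - [0,0.7,0,0,0,0]
    - [0,0,0,0,0,0]

```text
t: 46.1
tool_pos: [0.6304, 0.2116, 0.0627]
tool_rot: [-1.158, 1.285, -1.285]
contact_force: [0.1, 0.4, -0.1]
opening: 0.0128
```

Seated: the lid's weight has been taken up at z 0.0627, as predicted. I release and check.

Request:
jog_arm:
  moves:
    - [0,0.5,0,0,0,0]
    - [0,0,0,0,0,0]
    - [0,0,0,0,0,0]

```text
t: 46.4
tool_pos: [0.6304, 0.2116, 0.0628]
tool_rot: [-1.158, 1.285, -1.285]
contact_force: [-3.7, -1.0, 4.6]
opening: 0.013
```

Request:
jog_arm:
  moves:
    - [0,0,0,0,0,0]
    - [0,0,0,0,0,0]
    - [0,0,0,0,0,0]
    - [0,0,0,0,0,0]
    - [0,0,0,0,0,0]
    - [0,-10,0,0,0,0]
    - [0,-30,0,0,0,0]
    - [0,-40,0,0,0,0]
    - [0,-45,0,0,0,0]
    - [0,-45,0,0,0,0]
    - [0,0,0,0,0,0]
    - [0,0,0,0,0,0]
  grip: 85

```text
t: 47.6
tool_pos: [0.6314, 0.2117, 0.2352]
tool_rot: [-1.153, 1.282, -1.286]
contact_force: [0.6, 0.6, -0.0]
opening: 0.0851
```

Run:
```python
from h import *
im,Tc,T=wrist("w11");print(T.round(3))
s=ctrl.get_image("scene")
cv2.imwrite("pics/f.png",np.hstack([cv2.resize(s[100:380,60:480,::-1],(420,420)[:1]+(420,)),cv2.resize(im[40:270,150:400,::-1],(380,420)[:1]+(350,)).copy() if 0 else cv2.resize(im[40:290,160:386,::-1],(380,420))]))
```

```text
[[-0.104  0.005  0.995  0.631]
 [-0.995  0.002 -0.104  0.212]
 [-0.002 -1.     0.005  0.235]
 [ 0.     0.     0.     1.   ]]
```

View pics/f.png

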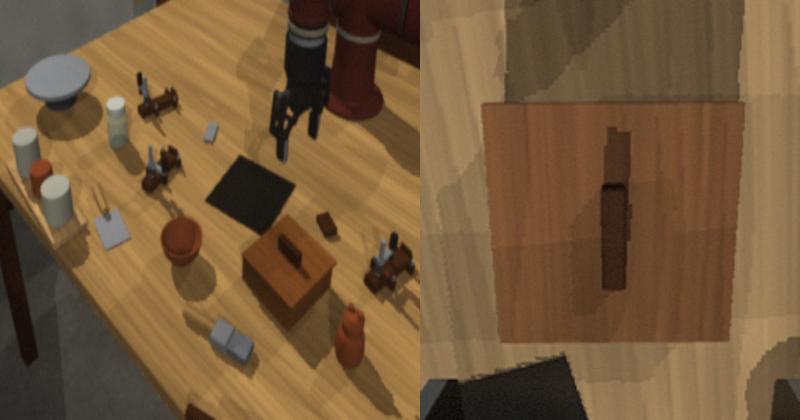

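The lid is flat and square on the box, holders 2 and 3 are empty, and the bowl, owl and jar are where they were. I hand the job in.

Run:
```python
from h import *
Tc=np.load("pics/w11.npy")
w=np.array([ray("wrist",(160+(p[0]-420)*226/380,40+p[1]*250/420),.056,Tc) for p in((483,103),(744,102),(729,341),(500,341))]);print(w.mean(0),[np.linalg.norm(w[i]-w[i-1]).round(4) for i in range(4)])
print(ctrl.finish_job())
```

```text
[0.63065567 0.2152962  0.056     ] [np.float64(0.1476), np.float64(0.1472), np.float64(0.1484), np.float64(0.1489)]
the job is handed in; nothing more can be done
None
```

The job is done and handed in at about 48 s of robot time. I laid the lid on the mat and swung both occupied fingers (holders 2 and 3) aside; holder 1 was empty. Both tiles are stacked face up in the box, and the lid is back on.

**Lid seating:** the lid's weight came off the gripper at tool height 0.0627 m, exactly where I expected it to seat. The last pictures show it flat and square on the box.

**Disagreement:** my last camera fix put the lid's centre at (0.631, 0.215). That is 4 to 5 mm in y from my earlier fixes of the box and of the lid when it was first seated, (0.628–0.629, 0.210–0.211). The gripper released it about 1 mm from where it first picked it up. I took the gap to be camera and reading error within the lid's 4 mm of play, and did not look again before handing in.

**The rest:** the bowl, owl and jar looked to be where they started, upright, in the last scene picture. The lid was not knocked aside at any point I saw, and no force reading came near the limits.

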